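# Fence in and load a carton on a vibration table

## Robot

A 7-joint arm with a two-finger parallel gripper is mounted at the origin on the work surface. World frame = base frame: x ahead of the robot, y to its left, z up, the work surface at z = 0. Lengths are in m, angles in rad, forces in N, time in s.
With the tool pointing down it reaches from about 0.425 to 0.875 m from the base axis. Payload 4.7 kg.
Tool frame: the origin (TCP) lies on the mounting face of the last link; the fingertips stand 182 mm ahead of it and the grasp point (between the pads) lies ahead of it (ctrl.grip_point_offset is the z of the grasp point in the tool frame, in m); z points along the fingers, y is the line along which they close (so a half turn about z gives the same grasp; the last joint's range is limited). The gripper opens to 87 mm and grips with 3 to 60 N. Pads are 19 mm wide; open, the fingers measure 117 mm over their backs; the gripper's body (75 mm by 190 mm) begins 51 mm behind the grasp point.
Start: joints at [-1.282, 0.321, -0.07, 1.45, 0.023, 1.371, -0.057], TCP at [0.176, 0.626, 0.405] pointing down, gripper open.
Joint ranges: [-2.86, 2.86], [-0.3, 2.09], [-1.38, 1.24], [0.06, 2.45], [-1.56, 4.7], [0.09, 2.05], [-2.69, 2.69]. Speed limits (rad/s): [2.57, 2.57, 3.14, 3.14, 3.14, 3.14, 3.14].

## Interface

Orientations are given as a rotation vector (axis times angle).
In Python, from bench import ctrl gives the robot as it stands.
- The arm moves only by the tool inch_along, called after ">>>" as name([rows], argument=value, ...), one row to a line, values as JSON. Schema: {"type":"object","properties":{"motion":{"type":"array","items":{"type":"array","items":{"type":"array","items":{"type":"number"},"minItems":5,"maxItems":5},"minItems":1,"maxItems":20},"minItems":1,"maxItems":1},"squeeze":{"type":"number"},"only":{"type":"string"},"quiet":{"type":"boolean"},"lines":{"type":"string"}},"required":["motion"],"additionalProperties":false}. motion is a list that holds a single list of rows (three levels of brackets), with 1 to 20 rows, each of 5 numbers: dx, dy, dz in a scale on which 1.0 is 60 cm, then a turn about the tool's z in normalised numbers (1 is 120 degrees), then the opening from 0.0 (shut) to 1.0 (fully open); each row is the pose to reach, as a shift and turn from the pose commanded when the call began, along the tool's axes at that moment; what a row does not reach only later rows make up. A row lasts 1/10 s, in which the tool goes at most 0.05 m and 0.15 rad, less where a joint would pass 70% of its speed; a pose out of reach is approached as far as the arm can. The fingers move at their own pace and stop on an object; squeeze is the grip in N (left out, the last holds). Time passes only in rows, so rows that do not move let the fingers close. The tool returns the time, the measured TCP pose, the force, the opening and the grip force at its end. only (a regular expression) keeps the lines of the reply that match it, lines (a string "A,B") keeps lines A to B, and quiet returns only ok. Input that does not fit is refused with a message, and nothing moves.
- ctrl.get_state(): the state, without advancing time (a new reading comes with each control period).
- ctrl.get_image(name): name is "scene" or "top" or "wrist"; returns (picture, depth): 480x640x3 uint8, red, green, blue; 480x640 float32, m along the optical axis (not along the pixel's ray), 0 where there is no reading.
- ctrl.camera_model(name): a dict with "vertical_fov" (degrees; the focal length in pixels is half the picture's height over the tangent of half this angle, whatever the lens; pixels are square), "cx", "cy" (the principal point, pixels), "rvec" (rotation vector, rad) and "tvec" (3), from world to camera coordinates, as OpenCV has them; the wrist camera has in their place "hand_eye" (4x4, takes a point from camera to tool coordinates, whose origin is the TCP and whose axes are the flange's). Camera axes: x right, y down, z forward; pixel columns grow to the right and rows downward; lengths in m; the calibration is good to about 2 mm. A picture is of the moment at which its call begins: read the wrist's pose just before it. camera_model takes no time and is no camera call.
- ctrl.close_job(): hands the job in; it is judged then, once.
The state is a dict: "time": time; "joint_positions": joint angles; "qd": joint speeds; "joint_torque": joint torques, N m; "position": TCP position; "tool_rot": TCP orientation; "ft_force": force on the tool from outside, world axes, zero at the start; "torque": the same for the moment, N m; "grip_width": opening from 0.0 (shut) to 1.0 (fully open); "grip_force": force on a finger pad.
Only numpy, scipy, OpenCV 4.12 (cv2) and the standard library are available. Lean on these libraries where they do the work, as an engineer would, in place of code of your own. Each camera call takes 0.05 s, during which the arm holds its last target. There are 200 camera calls.

## Task

Lay out the small carton on the green plate of the vibration table, ready for the stops to be bolted and the load taped: stand it in the bolted corner fence with its long side along the long fence bar and about 10 mm of play to both bars, and close its two open sides with the loose stops, the long stop along the open long side and the short stop across the open end, each square to the carton, centred on that side, rubber face towards the carton and with the same 10 mm of play. Lay the steel ballast block flat on the middle of the carton and the logger, display up, on the middle of the ballast, both lengthwise with the carton. Leave the tape roll, the screwdriver and the bolt tray where they are.

Things in the scene. Friction and masses are not known exactly. Their poses are not given: they have to be found in the camera images.
- shaker: Bench-top vibration table, fixed: white cabinet 270 x 270 mm with a green plate 290 x 290 mm on top; the plate's upper face is level, 105 mm above the bench. Origin: centre of its underside, on the bench. z up; x and y along the plate's edges.
- fence: L-shaped aluminium corner fence bolted on the green plate, fixed, bars 15 mm wide and 15 mm high. Origin: the inner corner of the L, at the height of the plate's upper face. The long bar's inner face lies on the origin's y axis and runs 150 mm to -y; the short bar's inner face lies on the x axis and runs 70 mm to -x. The carton's place is in the quadrant of negative x and negative y. z up.
- carton: Closed brown cardboard box with a strip of tape along its top, 110 mm (x) x 54 mm (y) x 60 mm high, about 0.2 kg. Origin: centre of its underside; z up. Starts on the mat.
- long_stop: The longer of two loose stops: aluminium bar 96 mm long (x), 30 mm wide (y), 18 mm high, with a black round clamping knob on its middle, 32 mm in diameter, from 18 to 44 mm above its underside. The bar's +y face is a 4 mm strip of black rubber (included in the 30 mm): the rubber face is 15 mm from the origin. Origin: centre of its underside, under the knob; z up. About 0.17 kg. Starts on the mat.
- short_stop: The shorter of two loose stops, 56 mm long (x), otherwise like long_stop: 30 mm wide (y), 18 mm high, black knob 32 mm in diameter from 18 to 44 mm, rubber face on +y, 15 mm from the origin. Origin: centre of its underside, under the knob; z up. About 0.11 kg. Starts on the mat.
- ballast: Plain dark steel block lying flat, 84 mm (x) x 44 mm (y) x 20 mm high, about 0.57 kg. Origin: centre of its underside; z up. Starts on the mat.
- logger: Vibration logger, a light grey plastic case 52 mm (x) x 36 mm (y) x 22 mm high with a small display and a black button on top, about 0.09 kg. Origin: centre of its underside; z up. Starts on the mat.
- tape_roll: Roll of brown packing tape lying flat on the mat among the kit, 76 mm in diameter, 46 mm high; leave it. Origin: centre of its underside. (The mat is a flat grey-blue sheet 270 x 330 mm, 3 mm thick, fixed on the bench; the vibration table stands on the robot's left or right, the mat on the other side.)
- screwdriver: Screwdriver with black handle, 190 mm long, lying on the bench beyond the work; leave it. Origin: underside of its middle; x towards the tip.
- bolt_tray: Grey open tray of bolts, 85 x 120 x 28 mm, on the bench beyond the work; leave it. Origin: centre of its underside.
Things that resemble listed ones, but are neither listed nor needed, are in the scene too. Leave any purple look-alike of the carton alone. Leave any orange look-alike of the short_stop alone.

How it is judged:
At the end, for the whole second after the job is handed in: Carton flat on the plate, 2-18 mm from both bars, square (0.15 rad). Stops flat on the plate, rubber 2-19 mm from its open side and end, centred (15 mm long, 13 mm short), square (0.17). Ballast on carton, logger upright on ballast, centred (10 mm), lengthwise (0.17, 0.2 rad). All at rest (x of carton in the frame of fence between -0.045 and -0.029 m and y of carton in the frame of fence between -0.073 and -0.057 m and z of carton in the frame of fence between -0.004 and 0.004 m and angle between the x axis of carton and the y axis of fence, either way round below 0.15 rad and angle between each of carton, long_stop, short_stop, ballast, logger's own z axis and vertical below 0.08 rad and y of carton in the frame of long_stop between 0.044 and 0.061 m and x of carton in the frame of long_stop between -0.015 and 0.015 m and angle between the x axis of each of long_stop, ballast and the x axis of carton, either way round below 0.17 rad and z of long_stop in the frame of fence between -0.004 and 0.004 m and y of carton in the frame of short_stop between 0.072 and 0.089 m and x of carton in the frame of short_stop between -0.013 and 0.013 m and angle between the x axis of short_stop and the y axis of carton, either way round below 0.17 rad and z of short_stop in the frame of fence between -0.004 and 0.004 m and horizontal distance between ballast and carton below 0.01 m and z of ballast in the frame of carton between 0.056 and 0.064 m and horizontal distance between logger and ballast below 0.01 m and angle between the x axis of logger and the x axis of carton, either way round below 0.2 rad and z of logger in the frame of ballast between 0.016 and 0.024 m and linear speed of each of carton, long_stop, short_stop, ballast, logger below 0.01 m/s); the robot touches nothing.
It fails at once if the tape roll is pushed aside (more than 20 mm) (distance of tape_roll from where it was at the start of the episode above 0.02 m).
It fails at once if the screwdriver is moved (more than 20 mm) (distance of screwdriver from where it was at the start of the episode above 0.02 m).
It fails at once if the bolt tray is moved (more than 20 mm) (distance of bolt_tray from where it was at the start of the episode above 0.02 m).
It also fails if it takes over 125 s, if anything falls off the work surface, if the arm or the gripper's body presses on something with over 40 N, if the wrist force passes 120 N, or if a joint passes its speed limit or range.

## Working session

There is one attempt and no reset: what is moved stays moved. The work goes in short steps, Python scripts to look and compute and a tool call to move; the robot and the scene stay as the last step left them, time stands still between calls to the robot, and variables do not carry over. Pictures are saved under pics/ and viewed, at most 14 in all, crops included, and the job is handed in when it is done.

```bash
ls; mkdir -p pics; cat > h.py <<'E'
import numpy as np, cv2
from bench import ctrl
def K(m): 
    f=240/np.tan(np.radians(m["vertical_fov"])/2); return f,m["cx"],m["cy"]
def cloud(name):
    s=ctrl.get_state(); im,d=ctrl.get_image(name); m=ctrl.camera_model(name); f,cx,cy=K(m)
    v,u=np.mgrid[:480,:640]; P=np.stack([(u-cx)/f*d,(v-cy)/f*d,d],-1)
    if "rvec" in m:
        R=cv2.Rodrigues(np.array(m["rvec"],float))[0]; W=(P-np.array(m["tvec"]).ravel())@R
    else:
        H=np.array(m["hand_eye"]); R=cv2.Rodrigues(np.array(s["tool_rot"],float))[0]
        W=(P@H[:3,:3].T+H[:3,3])@R.T+np.array(s["position"])
    W[d==0]=np.nan
    return im,W
def save(im,n): cv2.imwrite("pics/"+n+".png",im[...,::-1])
E
python3 - <<'E'
from h import *
for n in("top","scene"):
    im,W=cloud(n); save(im,n); np.savez("/tmp/"+n,im=im,W=W); print(ctrl.camera_model(n))
print(ctrl.get_state(), ctrl.grip_point_offset, ctrl.camera_model("wrist"))
E
```

```text
pics
{'vertical_fov': 55.41195046234105, 'cx': 318.8475236484363, 'cy': 241.54216780343054, 'rvec': array([ 2.16571336, -2.10700387,  0.24460467]), 'tvec': array([-0.02719217,  0.61727237,  1.00687036])}
{'vertical_fov': 42.464659848161354, 'cx': 314.09573022449916, 'cy': 243.15849187387593, 'rvec': array([ 2.09818681,  1.0986428 , -0.48542981]), 'tvec': array([-0.34155539, -0.28450354,  1.72850247])}
{'time': 0.1, 'joint_positions': array([-1.28192285,  0.32174104, -0.0700804 ,  1.45155316,  0.02260109,
        1.3708022 , -0.05688877]), 'qd': array([-0.00030759, -0.00077105,  0.00028146, -0.0039282 , -0.0027278 ,
       -0.00035976,  0.00017161]), 'joint_torque': array([-7.12340789e-04, -4.92571235e+01, -4.06148918e-01, -3.13398278e+01,
       -6.42119371e-02,  3.95331520e-02,  7.98062365e-05]), 'position': array([0.17634666, 0.62542938, 0.40377559]), 'tool_rot': array([-4.30182589e-01, -3.11185838e+00,  2.68807091e-03]), 'ft_force': array([-0.1557751 ,  0.58778119, -0.07953802]), 'torque': array([ 0.03159924, -0.0198288 ,  0.00914457]), 'grip_force': 0.0, 'grip_width': 1.0023942813978117} 0.1635 {'vertical_fov': 60.102829248320525, 'cx': 314.70197400788317, 'cy': 236.27606334030727, 'hand_eye': array([[ 9.73795041e-04, -9.54748002e-01, -2.97414364e-01,
         8.17960353e-02],
       [ 9.99999524e-01,  9.49892385e-04,  2.24894049e-04,
         8.85395297e-04],
       [ 6.77944950e-05, -2.97414441e-01,  9.54748472e-01,
         1.98040448e-02],
       [ 0.00000000e+00,  0.00000000e+00,  0.00000000e+00,
         1.00000000e+00]])}
```

View pics/top.png

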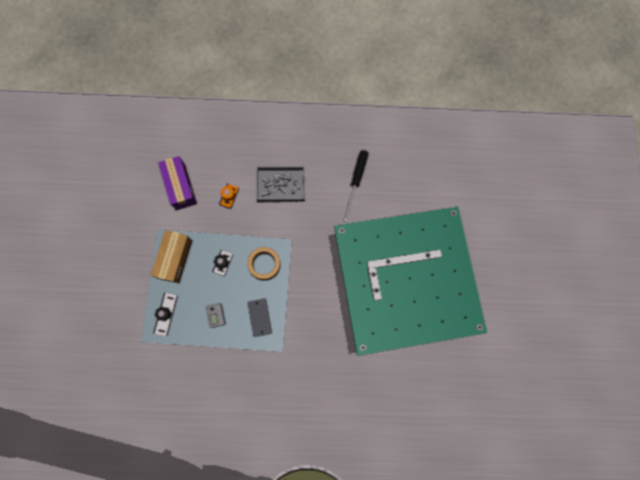

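The top view shows the mat at left, with the carton at (171,257), long stop (166,314), short stop (222,263), logger (215,316), ballast (260,318) and tape roll (264,263). The shaker is at right, with the fence corner at (375,265). I'll measure the positions next.

```bash
python3 - <<'E'
from h import *
z=np.load("/tmp/top.npz"); W=z["W"]; im=z["im"]
for n,(u,v) in dict(carton=(171,257),ls=(163,314),ss=(221,262),log=(215,316),bal=(260,318),tape=(264,250),matc1=(160,235),fc=(377,265),plate=(420,300),tr=(280,200),bench=(300,380),driver=(361,165)).items(): print(n,np.round(np.nanmedian(W[v-1:v+2,u-1:u+2].reshape(-1,3),0),4))
c=cv2.resize(im[220:360,135:305],None,fx=4.5,fy=4.2,interpolation=cv2.INTER_CUBIC); 
save(cv2.resize(im[220:360,140:300],(800,700),interpolation=cv2.INTER_CUBIC)[:, :],"mat") if 0 else None
# upper-surface components
H=W[...,2]
for lo,hi,nm,roi in [(.05,.075,"carton",(150,200,225,290)),(.014,.03,"long",(145,190,285,345)),(.014,.03,"short",(205,245,240,285)),(.018,.03,"log",(200,235,295,335)),(.016,.03,"bal",(240,280,290,345)),(.113,.13,"fence",(355,460,235,310)),(.04,.06,"tape",(240,290,240,290)),(.035,.055,"knobL",(145,190,285,345)),(.035,.055,"knobS",(205,245,240,285)),(.1,.112,"plate",(325,495,200,360))]:
    a,b,c,d=roi; m=(H[c:d,a:b]>lo)&(H[c:d,a:b]<hi); P=W[c:d,a:b][m]
    r=cv2.minAreaRect(P[:,:2].astype(np.float32)*1000); print(nm,m.sum(),np.round(r[0],1),np.round(r[1],1),round(r[2],1),"z",np.round(np.median(P[:,2]),4))
E
```

```text
carton [0.5706 0.3266 0.0633]
ls [0.4423 0.3379 0.0475]
ss [0.5648 0.2155 0.0468]
log [0.4413 0.2248 0.026 ]
bal [0.4393 0.1212 0.0236]
tape [0.5957 0.1174 0.048 ]
matc1 [0.6332 0.3752 0.0032]
fc [ 0.558  -0.1368  0.1189]
plate [ 0.4851 -0.2335  0.105 ]
tr [0.7282 0.0868 0.014 ]
bench [0.3001 0.0238 0.0009]
driver [ 0.8222 -0.1119  0.0256]
carton 1204 [575.7 333.4] [ 55.5 110.4] 78.1 z 0.0626
long 429 [443.7 343.1] [31.8 95.6] 79.7 z 0.0209
short 162 [568.2 218.8] [30.9 56.4] 72.4 z 0.0205
log 355 [443.7 227.1] [52.  36.4] 14.1 z 0.0247
bal 690 [441.4 124.3] [83.7 43.9] 12.9 z 0.0229
fence 755 [ 539.7 -203.2] [ 85.  165.7] 11.0 z 0.1196
tape 433 [566.7 118.3] [73.9 74.3] 4.8 z 0.0484
knobL 181 [444.  343.4] [31.8 31.3] 29.5 z 0.0461
knobS 161 [568.  218.6] [31.3 30.7] 26.8 z 0.0462
plate 15994 [ 533.4 -210.7] [290.2 290.9] 10.9 z 0.1048
```

View pics/scene.png

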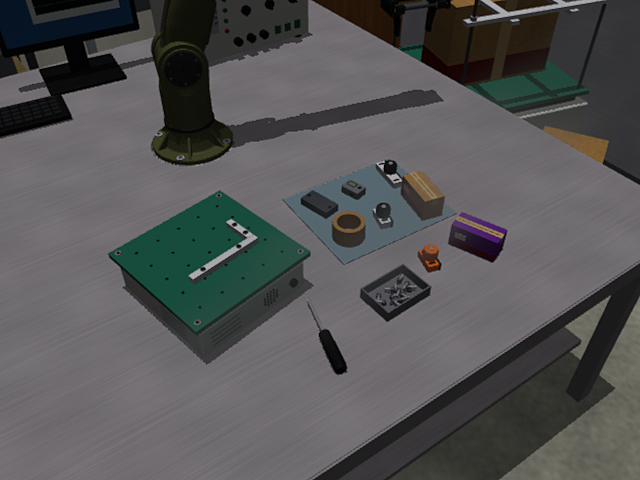

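```bash
cat >> h.py <<'E'
A=np.radians(11.0); ex=np.array([np.cos(A),np.sin(A)]); ey=np.array([-ex[1],ex[0]]); C=np.array([.5397,-.2032])+.0275*ex+.0675*ey
def F(x,y): return C+x*ex+y*ey
def to(x,y,z,deg):
    "rows needed: TCP to x,y,z with tool y (closing) at world angle deg (mod 360)"
    s=ctrl.get_state(); R=cv2.Rodrigues(np.array(s["tool_rot"],float))[0]
    d=R.T@(np.array([x,y,z])-s["position"]); now=np.degrees(np.arctan2(R[1,1],R[0,1]))
    w=((deg-now+180)%360)-180
    print("d",np.round(d,4),"turn",round(-np.radians(w),3),"| now",round(now,1),"q1,q7",np.round(s["joint_positions"][[0,6]],2),"tilt",round(np.degrees(np.arccos(-R[2,2])),2))
E
python3 - <<'E'
from h import *
print(C,F(-.037,-.065),F(-.089,-.065),F(-.037,-.145))
to(.5757,.3334,.40,78.1)
E
```

```text
[ 0.55381514 -0.13169292] [ 0.52989752 -0.20255862] [ 0.47885291 -0.21248069] [ 0.54516224 -0.28108879]
d [-0.4636 -0.1727  0.0041] turn -0.067 | now 74.3 q1,q7 [-1.28 -0.06] tilt 0.1
```

The rows are not in the units I measure in: shifts go in shares of 60 cm and turns go in shares of 120 degrees. I convert before sending: -0.464 m is -0.7733, -0.173 m is -0.2883, -0.067 rad is -0.032.

>>> inch_along([
  [[-0.7733, -0.2883, 0.0067, -0.032, 1], [-0.7733, -0.2883, 0.0067, -0.032, 1], [-0.7733, -0.2883, 0.0067, -0.032, 1], [-0.7733, -0.2883, 0.0067, -0.032, 1], [-0.7733, -0.2883, 0.0067, -0.032, 1], [-0.7733, -0.2883, 0.0067, -0.032, 1], [-0.7733, -0.2883, 0.0067, -0.032, 1], [-0.7733, -0.2883, 0.0067, -0.032, 1], [-0.7733, -0.2883, 0.0067, -0.032, 1], [-0.7733, -0.2883, 0.0067, -0.032, 1], [-0.7733, -0.2883, 0.0067, -0.032, 1], [-0.7733, -0.2883, 0.0067, -0.032, 1], [-0.7733, -0.2883, 0.0067, -0.032, 1]],
], squeeze=30)

```text
time: 1.4
position: [0.5749, 0.3346, 0.4003]
tool_rot: [-0.322, -3.123, -0.001]
ft_force: [-0.0, 0.8, -0.1]
grip_width: 1.002
grip_force: 0.0
```

```bash
python3 - <<'E'
from h import *
im,W=cloud("wrist"); save(im,"w1"); np.savez("/tmp/w1",im=im,W=W)
to(.5757,.3334,.2085,78.1)
E
```

```text
d [-0.0016 -0.0015  0.192 ] turn 0.003 | now 78.3 q1,q7 [-0.71  0.84] tilt 0.08
```

View pics/w1.png

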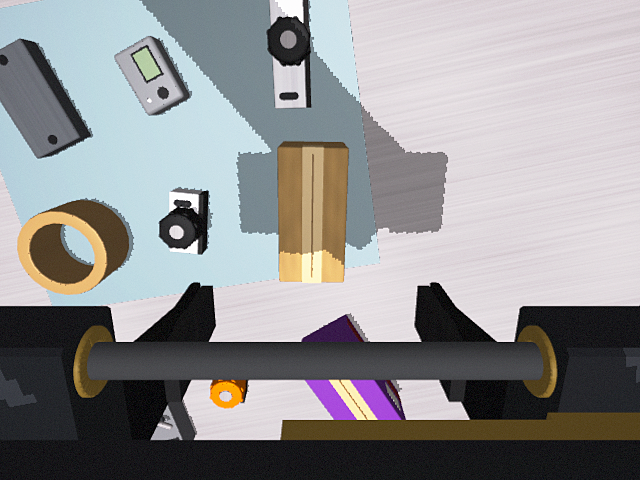

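The wrist view shows the carton at (313,212), long stop (290,45) and short stop (183,225). Both stops have a dark strip on their right side, so I'll check whether that is the rubber. Descending on the carton.

To row units: 0.192 m is 0.32, 0.18 m is 0.3, 0.003 rad is 0.0014.

```bash
python3 - <<'E'
from h import *
z=np.load("/tmp/w1.npz"); W=z["W"]; im=z["im"]
for c,r in(((.4437,.3431),79.7),((.5682,.2188),72.4)):
    a=np.radians(r); y=(W[...,:2]-c)@[np.cos(a),np.sin(a)]; x=(W[...,:2]-c)@[-np.sin(a),np.cos(a)]
    m=(abs(W[...,2]-.0205)<.004)&(abs(x)<.05)&(abs(x)>.017)
    print([(int(b),int((m&(abs(y*1000-b)<1)).sum()),float(np.median(im[m&(abs(y*1000-b)<1)]))) for b in range(-17,18,2) if (m&(abs(y*1000-b)<1)).any()])
for n,c,lo,hi in(("carton",(.5757,.3334),.055,.07),("short",(.5682,.2188),.016,.026),("bal",(.4414,.1243),.016,.03),("log",(.4437,.2271),.018,.03)):
    m=(W[...,2]>lo)&(W[...,2]<hi)&(np.hypot(W[...,0]-c[0],W[...,1]-c[1])<.065)
    print(n,cv2.minAreaRect(W[m][:,:2].astype(np.float32)*1000),np.median(W[m][:,2]))
E
```

```text
[(-15, 96, 184.0), (-13, 158, 217.0), (-11, 147, 220.0), (-9, 147, 220.0), (-7, 145, 218.0), (-5, 141, 218.0), (-3, 145, 219.0), (-1, 143, 219.0), (1, 141, 215.0), (3, 148, 216.0), (5, 136, 223.0), (7, 156, 223.0), (9, 142, 231.0), (11, 162, 91.5), (13, 143, 32.0), (15, 53, 23.0)]
[(-15, 18, 244.0), (-13, 39, 255.0), (-11, 39, 254.0), (-9, 33, 254.0), (-7, 38, 254.0), (-5, 40, 254.0), (-3, 34, 253.5), (-1, 36, 253.0), (1, 38, 254.0), (3, 43, 254.0), (5, 51, 254.0), (7, 48, 254.0), (9, 59, 255.0), (11, 52, 99.5), (13, 57, 50.0), (15, 49, 32.0)]
carton ((575.972900390625, 333.0400695800781), (54.07986831665039, 110.4681625366211), 77.5442123413086) 0.06340981598809972
short ((561.5613403320312, 195.38525390625), (80.10016632080078, 56.546573638916016), 72.88074493408203) 0.021311505450877788
bal ((441.83880615234375, 123.83332824707031), (84.49591064453125, 45.70766830444336), 12.567874908447266) 0.023199627384102167
log ((444.21539306640625, 226.27854919433594), (52.5904655456543, 36.940433502197266), 13.994711875915527) 0.02521006535820769
```

>>> inch_along([
  [[-0.0027, -0.0025, 0.0833, 0.0014, 1], [-0.0027, -0.0025, 0.1667, 0.0014, 1], [-0.0027, -0.0025, 0.25, 0.0014, 1], [-0.0027, -0.0025, 0.3, 0.0014, 1], [-0.0027, -0.0025, 0.32, 0.0014, 1], [-0.0027, -0.0025, 0.32, 0.0014, 1], [-0.0027, -0.0025, 0.32, 0.0014, 1]],
])

```text
time: 2.15
position: [0.5777, 0.3326, 0.2108]
tool_rot: [0.328, 3.122, 0.003]
ft_force: [-0.4, -0.8, 1.7]
grip_width: 1.0
grip_force: 0.0
```

Both rubber faces are at the +y ends I assumed (79.7° and 72.4°). Gripping and lifting the carton.

To row units: -0.17 m is -0.2833, -0.12 m is -0.2.

>>> inch_along([
  [[0, 0, 0, 0, 0.3], [0, 0, 0, 0, 0.3], [0, 0, 0, 0, 0.3], [0, 0, 0, 0, 0.3], [0, 0, 0, 0, 0.3], [0, 0, 0, 0, 0.3], [0, 0, 0, 0, 0.3], [0, 0, 0, 0, 0.3], [0, 0, -0.05, 0, 0.3], [0, 0, -0.1167, 0, 0.3], [0, 0, -0.2, 0, 0.3], [0, 0, -0.2833, 0, 0.3], [0, 0, -0.2833, 0, 0.3], [0, 0, -0.2833, 0, 0.3]],
], squeeze=20)

```text
time: 3.55
position: [0.5774, 0.3313, 0.3794]
tool_rot: [0.33, 3.123, 0.001]
ft_force: [-0.5, -0.5, -3.7]
grip_width: 0.618
grip_force: 20.0
```

```bash
python3 - <<'E'
from h import *
t=F(-.037,-.065); to(*t,.38,11)
E
```

```text
d [-0.0653 -0.532  -0.0011] turn 1.168 | now 77.9 q1,q7 [-0.71  0.85] tilt 0.09
```

To row units: -0.532 m is -0.8867, -0.06 m is -0.1, 1.168 rad is 0.5577.

>>> inch_along([
  [[-0.0083, -0.0667, -0.0017, 0.0573, 0.3], [-0.0167, -0.1417, -0.0017, 0.1241, 0.3], [-0.0267, -0.2167, -0.0017, 0.191, 0.3], [-0.035, -0.2917, -0.0017, 0.2483, 0.3], [-0.045, -0.3667, -0.0017, 0.3104, 0.3], [-0.0533, -0.4417, -0.0017, 0.3724, 0.3], [-0.0633, -0.5167, -0.0017, 0.4297, 0.3], [-0.0733, -0.5917, -0.0017, 0.487, 0.3], [-0.0817, -0.6667, -0.0017, 0.5348, 0.3], [-0.0917, -0.7417, -0.0017, 0.5577, 0.3], [-0.1, -0.8167, -0.0017, 0.5577, 0.3], [-0.1067, -0.8667, -0.0017, 0.5577, 0.3], [-0.1088, -0.8867, -0.0017, 0.5577, 0.3], [-0.1088, -0.8867, -0.0017, 0.5577, 0.3], [-0.1088, -0.8867, -0.0017, 0.5577, 0.3], [-0.1088, -0.8867, -0.0017, 0.5577, 0.3], [-0.1088, -0.8867, -0.0017, 0.5577, 0.3]],
])

```text
time: 5.25
position: [0.5304, -0.2006, 0.3794]
tool_rot: [-1.994, -2.427, -0.001]
ft_force: [-0.6, 0.2, -1.5]
grip_width: 0.619
grip_force: 20.0
```

```bash
python3 - <<'E'
from h import *
im,W=cloud("wrist"); save(im,"w2"); np.savez("/tmp/w2",im=im,W=W)
t=F(-.037,-.065); to(*t,.3135,11)
m=(W[...,2]>.19)&(W[...,2]<.26)&(np.hypot(*(W[...,:2]-t).transpose(2,0,1))<.08); P=W[m]; top=np.median(P[:,2]); print(top)
E
```

```text
d [-0.0016 -0.0007  0.0661] turn 0.003 | now 11.2 q1,q7 [-0.25  0.6 ] tilt 0.03
0.23369728275607132
```

View pics/w2.png

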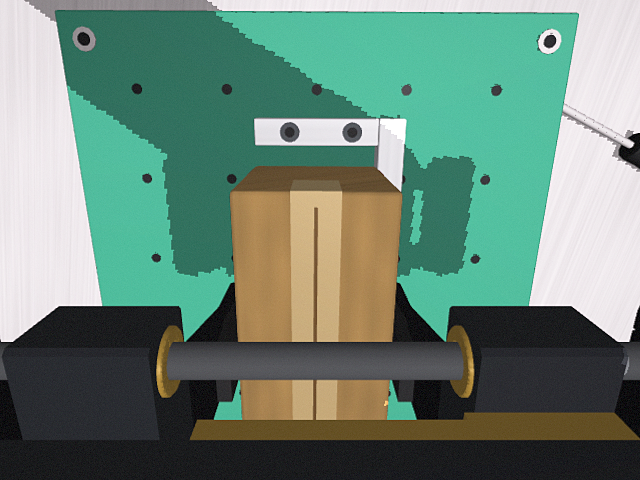

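The carton is in the gripper over the plate, with its far end at rows 165–190 and the fence corner at about (385,130). I'll check the carton against the fence in fence coordinates.

```bash
python3 - <<'E'
from h import *
z=np.load("/tmp/w2.npz"); W=z["W"]; im=z["im"]
m=(abs(W[...,2]-.234)<.004)&(np.arange(480)[:,None]<300)
q=(W[m][:,:2]-C); fx=q@ex*1000; fy=q@ey*1000
print("carton top fx",np.percentile(fx,[.5,99.5]),"fy",fy.min(),fy.max(),np.median(W[m][:,2]))
for lo in range(-60,0,10):
    s=(fy>lo)&(fy<=lo+10); 
    if s.sum()>50: print(lo,np.percentile(fx[s],[1,99]))
m=(abs(W[...,2]-.120)<.004)&(np.arange(480)[:,None]<300)
q=(W[m][:,:2]-C); fx=q@ex*1000; fy=q@ey*1000; k=np.hypot(fx,fy)<100
print("fence",np.percentile(fx[k],[1,99]),np.percentile(fy[k],[1,99]), "inner short", np.percentile(fy[k&(fx<-20)],[2,98]), "long",np.percentile(fx[k&(fy<-5)],[2,98]),"z",np.median(W[m][k][:,2]))
E
```

```text
carton top fx [-62.1700214   -9.20646894] fy -42.463726973918234 -4.571043024898739 0.23372393087125193
-50 [-61.99287514  -9.4855475 ]
-40 [-61.86722225  -9.53773377]
-30 [-61.8828045   -9.51022479]
-20 [-61.86767684  -9.52227197]
-10 [-61.62523856  -9.50796802]
fence [-68.96058253  14.20153169] [-21.70287338  13.87170106] inner short [-0.73716627 13.8742929 ] long [-0.13992097 14.46060227] z 0.12037582392997878
```

To row units: 0.066 m is 0.11, -0.0055 m is -0.0092.

>>> inch_along([
  [[-0.0092, -0.0017, 0.05, 0, 0.3], [-0.0092, -0.0017, 0.0833, 0, 0.3], [-0.0092, -0.0017, 0.1, 0, 0.3], [-0.0092, -0.0017, 0.1067, 0, 0.3], [-0.0092, -0.0017, 0.11, 0, 0.3], [-0.0092, -0.0017, 0.11, 0, 0.3], [-0.0092, -0.0017, 0.11, 0, 0.3], [-0.0092, -0.0017, 0.11, 0, 0.3]],
])

```text
time: 6.1
position: [0.5302, -0.2082, 0.3145]
tool_rot: [1.998, 2.423, 0.001]
ft_force: [-0.4, -0.6, -2.4]
grip_width: 0.618
grip_force: 20.0
```

```bash
python3 -c "
from h import *
print(ctrl.get_state()['ft_force'])"
```

```text
[-0.37476233 -0.63708605 -2.36336578]
```

To row units: -0.12 m is -0.2, -0.07 m is -0.1167.

>>> inch_along([
  [[0, 0, 0.0017, 0, 0.3], [0, 0, 0.0025, 0, 0.3], [0, 0, 0.0025, 0, 0.3], [0, 0, 0.0025, 0, 0.9], [0, 0, 0.0025, 0, 0.9], [0, 0, 0.0025, 0, 0.9], [0, 0, 0.0025, 0, 0.9], [0, 0, 0.0025, 0, 0.9], [0, 0, -0.05, 0, 0.9], [0, 0, -0.1167, 0, 0.9], [0, 0, -0.2, 0, 0.9], [0, 0, -0.2, 0, 0.9]],
])

```text
time: 7.3
position: [0.5311, -0.2094, 0.441]
tool_rot: [1.992, 2.415, 0.009]
ft_force: [0.2, -0.6, 0.2]
grip_width: 0.9
grip_force: 0.0
```

```bash
python3 - <<'E'
from h import *
im,W=cloud("top"); np.savez("/tmp/top2",im=im,W=W)
m=(abs(W[...,2]-.165)<.006)&(np.hypot(*(W[...,:2]-F(-.037,-.065)).transpose(2,0,1))<.08)
P=W[m]; q=P[:,:2]-C; r=cv2.minAreaRect((np.c_[q@ex,q@ey]*1000).astype(np.float32)); print(r,np.median(P[:,2]),m.sum())
to(.444,.3433,.36,-10.3)
E
```

```text
((-37.467891693115234, -58.62398910522461), (95.05528259277344, 54.18626022338867), 89.78423309326172) 0.16458487716508444 1029
d [0.5588 0.0197 0.0762] turn 0.372 | now 11.0 q1,q7 [-0.25  0.6 ] tilt 0.43
```

To row units: 0.5588 m is 0.9313, 0.55 m is 0.9167, 0.372 rad is 0.1776.

>>> inch_along([
  [[0.075, 0.0033, 0, 0.0477, 0.8], [0.1583, 0.0067, 0, 0.0955, 0.8], [0.2417, 0.01, 0, 0.1432, 0.8], [0.3167, 0.0133, 0, 0.1776, 0.8], [0.4, 0.0167, 0, 0.1776, 0.8], [0.4833, 0.0183, 0.0333, 0.1776, 0.8], [0.5583, 0.02, 0.05, 0.1776, 0.8], [0.6333, 0.0233, 0.0667, 0.1776, 0.8], [0.7167, 0.0267, 0.0833, 0.1776, 0.8], [0.7917, 0.0283, 0.1, 0.1776, 0.8], [0.8667, 0.03, 0.1167, 0.1776, 0.8], [0.9167, 0.0328, 0.1267, 0.1776, 0.8], [0.9313, 0.0328, 0.1267, 0.1776, 0.8], [0.9313, 0.0328, 0.1267, 0.1776, 0.8], [0.9313, 0.0328, 0.1267, 0.1776, 0.8], [0.9313, 0.0328, 0.1267, 0.1776, 0.8], [0.9313, 0.0328, 0.1267, 0.1776, 0.8]],
])

```text
time: 9.05
position: [0.4434, 0.3427, 0.3582]
tool_rot: [2.415, 2.009, 0.001]
ft_force: [-0.1, 0.1, 0.8]
grip_width: 0.801
grip_force: 0.0
```

```bash
python3 - <<'E'
from h import *
im,W=cloud("top"); np.savez("/tmp/top3",im=im,W=W)
m=(abs(W[...,2]-.165)<.006)&(np.hypot(*(W[...,:2]-F(-.037,-.065)).transpose(2,0,1))<.08)
P=W[m]; q=P[:,:2]-C; r=cv2.minAreaRect((np.c_[q@ex,q@ey]*1000).astype(np.float32)); print(r,np.median(P[:,2]),m.sum())
to(.444,.3433,.2045,-10.3)
E
```

```text
((-37.580413818359375, -66.4793472290039), (111.26338958740234, 53.90367126464844), 89.61333465576172) 0.16478918637483414 1360
d [0.0004 0.0006 0.1537] turn -0.002 | now -10.4 q1,q7 [-0.85 -0.87] tilt 0.04
```

To row units: 0.1537 m is 0.2562, 0.15 m is 0.25.

>>> inch_along([
  [[0.0007, 0.001, 0.0833, 0, 0.8], [0.0007, 0.001, 0.1667, 0, 0.8], [0.0007, 0.001, 0.225, 0, 0.8], [0.0007, 0.001, 0.25, 0, 0.8], [0.0007, 0.001, 0.2562, 0, 0.8], [0.0007, 0.001, 0.2562, 0, 0.8], [0.0007, 0.001, 0.2562, 0, 0.1], [0.0007, 0.001, 0.2562, 0, 0.1], [0.0007, 0.001, 0.2562, 0, 0.1], [0.0007, 0.001, 0.2562, 0, 0.1], [0.0007, 0.001, 0.2562, 0, 0.1], [0.0007, 0.001, 0.2562, 0, 0.1], [0.0007, 0.001, 0.2562, 0, 0.1], [0.0007, 0.001, 0.2562, 0, 0.1]],
], squeeze=30)

```text
time: 10.5
position: [0.4434, 0.3445, 0.2042]
tool_rot: [2.412, 2.013, 0.001]
ft_force: [0.4, -0.5, 1.3]
grip_width: 0.357
grip_force: 30.0
```

>>> inch_along([
  [[0, 0, -0.05, 0, 0.1], [0, 0, -0.1167, 0, 0.1], [0, 0, -0.2, 0, 0.1], [0, 0, -0.2667, 0, 0.1], [0, 0, -0.325, 0, 0.1], [0, 0, -0.325, 0, 0.1], [0, 0, -0.325, 0, 0.1]],
])

```text
time: 11.2
position: [0.4432, 0.3444, 0.3991]
tool_rot: [-2.412, -2.013, -0.001]
ft_force: [-0.7, -1.2, -2.0]
grip_width: 0.359
grip_force: 30.0
```

```bash
python3 - <<'E'
from h import *
c=F(-.0375,-.0665); to(*(c-.052*ex),.40,-79)
E
```

```text
d [-0.5431  0.1349 -0.0011] turn 1.199 | now -10.3 q1,q7 [-0.85 -0.87] tilt 0.03
```

To row units: -0.543 m is -0.905, -0.53 m is -0.8833, 1.199 rad is 0.5725.

>>> inch_along([
  [[-0.0717, 0.0183, -0.0017, 0.0573, 0.1], [-0.15, 0.0367, -0.0017, 0.1241, 0.1], [-0.2267, 0.0567, -0.0017, 0.191, 0.1], [-0.3, 0.075, -0.0017, 0.2531, 0.1], [-0.3767, 0.0933, -0.0017, 0.3151, 0.1], [-0.4517, 0.1117, -0.0017, 0.3772, 0.1], [-0.5283, 0.1317, -0.0017, 0.4345, 0.1], [-0.6033, 0.15, -0.0017, 0.4918, 0.1], [-0.6783, 0.1683, -0.0017, 0.5443, 0.1], [-0.75, 0.1867, -0.0017, 0.5725, 0.1], [-0.825, 0.205, -0.0017, 0.5725, 0.1], [-0.8833, 0.22, -0.0017, 0.5725, 0.1], [-0.905, 0.225, -0.0017, 0.5725, 0.1], [-0.905, 0.225, -0.0017, 0.5725, 0.1], [-0.905, 0.225, -0.0017, 0.5725, 0.1], [-0.905, 0.225, -0.0017, 0.5725, 0.1], [-0.905, 0.225, -0.0017, 0.5725, 0.1]],
])

```text
time: 12.9
position: [0.4791, -0.2123, 0.3996]
tool_rot: [-3.126, -0.305, 0.001]
ft_force: [0.2, 0.3, -1.0]
grip_width: 0.357
grip_force: 30.0
```

```bash
cat >> h.py <<'E'
def held(W,c,zb,name):
    "stop in the air: bar top at zb; pose in fence coords, from cloud W"
    m=(abs(W[...,2]-zb)<.005)&(np.hypot(*(W[...,:2]-c).transpose(2,0,1))<.06)
    q=W[m][:,:2]-C; print(name,m.sum(),np.median(W[m][:,2]) if m.any() else 0,cv2.minAreaRect((np.c_[q@ex,q@ey]*1000).astype(np.float32)))
E
python3 - <<'E'
from h import *
c=F(-.0375,-.0665); t=c-.052*ex; to(*t,.3085,-79)
for n in("wrist","top"):
    im,W=cloud(n); save(im,n+"3"); np.savez("/tmp/x"+n,im=im,W=W); held(W,t,.2168,n)
E
```

```text
d [-0.0008  0.0017  0.0911] turn 0.002 | now -78.9 q1,q7 [-0.32 -0.97] tilt 0.06
wrist 5382 0.2164913872905507 ((-86.92475128173828, -63.78542709350586), (96.382568359375, 25.816917419433594), 89.89415740966797)
top 0 0 ((0.0, 0.0), (0.0, 0.0), 0.0)
```

View pics/wrist3.png

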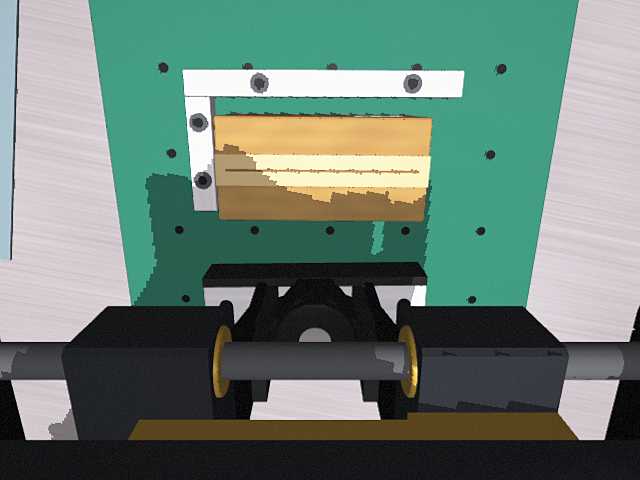

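The stop is held square, with the rubber (dark strip at row 270) facing the carton. Lowering it.

To row units: 0.0927 m is 0.1545, 0.0027 m is 0.0045, 0.002 rad is 0.001.

>>> inch_along([
  [[-0.0013, 0.0045, 0.0667, 0.001, 0.1], [-0.0013, 0.0045, 0.1167, 0.001, 0.1], [-0.0013, 0.0045, 0.1417, 0.001, 0.1], [-0.0013, 0.0045, 0.15, 0.001, 0.1], [-0.0013, 0.0045, 0.1545, 0.001, 0.1], [-0.0013, 0.0045, 0.1545, 0.001, 0.1], [-0.0013, 0.0045, 0.1545, 0.001, 0.1], [-0.0013, 0.0045, 0.1545, 0.001, 0.1]],
])

```text
time: 13.8
position: [0.479, -0.2169, 0.3084]
tool_rot: [3.127, 0.298, 0.003]
ft_force: [0.6, 0.4, -1.6]
grip_width: 0.359
grip_force: 30.0
```

>>> inch_along([
  [[0, -0.0025, 0.0017, 0, 0.1], [0, -0.0025, 0.0033, 0, 0.1], [0, -0.0025, 0.0042, 0, 0.1], [0, -0.0025, 0.0042, 0, 0.1], [0, -0.0025, 0.0042, 0, 0.7], [0, -0.0025, 0.0042, 0, 0.7], [0, -0.0025, 0.0042, 0, 0.7], [0, -0.0025, 0.0042, 0, 0.7], [0, -0.0025, 0.0042, 0, 0.7], [0, -0.0025, -0.0333, 0, 0.7], [0, -0.0025, -0.0833, 0, 0.7], [0, -0.0025, -0.1667, 0, 0.7], [0, -0.0025, -0.2, 0, 0.7], [0, -0.0025, -0.2, 0, 0.7]],
])

```text
time: 15.2
position: [0.479, -0.2152, 0.4301]
tool_rot: [3.127, 0.299, 0.008]
ft_force: [0.3, 0.5, -0.2]
grip_width: 0.698
grip_force: 0.0
```

```bash
python3 - <<'E'
from h import *
to(.568,.2188,.36,-17.6)
E
```

```text
d [ 0.1692 -0.4093  0.0707] turn -1.073 | now -79.1 q1,q7 [-0.33 -0.98] tilt 0.28
```

To row units: -0.4093 m is -0.6822, -0.386 m is -0.6433, -1.073 rad is -0.5123.

>>> inch_along([
  [[0.03, -0.07, 0, -0.0573, 0.7], [0.06, -0.145, 0, -0.1241, 0.7], [0.09, -0.2167, 0, -0.191, 0.7], [0.12, -0.2883, 0, -0.2483, 0.7], [0.15, -0.3617, 0.0167, -0.3104, 0.7], [0.18, -0.4333, 0.0333, -0.3676, 0.7], [0.21, -0.5067, 0.0667, -0.4249, 0.7], [0.24, -0.5783, 0.0833, -0.4775, 0.7], [0.2667, -0.6433, 0.1, -0.5123, 0.7], [0.282, -0.6822, 0.1167, -0.5123, 0.7], [0.282, -0.6822, 0.1167, -0.5123, 0.7], [0.282, -0.6822, 0.1167, -0.5123, 0.7], [0.282, -0.6822, 0.1167, -0.5123, 0.7], [0.282, -0.6822, 0.1167, -0.5123, 0.7]],
])

```text
time: 16.6
position: [0.5675, 0.2168, 0.3577]
tool_rot: [2.538, 1.851, 0.0]
ft_force: [0.0, -0.2, -0.0]
grip_width: 0.702
grip_force: 0.0
```

```bash
python3 - <<'E'
from h import *
im,W=cloud("top"); save(im[190:370,320:500].repeat(4,0).repeat(4,1)[:600],"top4"); 
held(W,F(-.0895,-.0665),.123,"long"); held(W,F(-.0375,-.0665),.165,"carton")
to(.568,.2188,.2045,-17.6)
E
```

```text
long 431 0.12295208570344525 ((-85.35234069824219, -68.25403594970703), (101.06694030761719, 42.104957580566406), 89.91464233398438)
carton 1351 0.1647310814664389 ((-37.54281997680664, -66.7381820678711), (111.70015716552734, 54.14685821533203), 89.52069854736328)
d [ 1.700e-03 -1.000e-04  1.534e-01] turn -0.003 | now -17.8 q1,q7 [-0.7  -0.65] tilt 0.04
```

To row units: 0.1535 m is 0.2558, 0.15 m is 0.25.

>>> inch_along([
  [[0.0017, 0, 0.0833, 0, 0.7], [0.0017, 0, 0.1667, 0, 0.7], [0.0017, 0, 0.225, 0, 0.7], [0.0017, 0, 0.25, 0, 0.7], [0.0017, 0, 0.2558, 0, 0.7], [0.0017, 0, 0.2558, 0, 0.7], [0.0017, 0, 0.2558, 0, 0.1], [0.0017, 0, 0.2558, 0, 0.1], [0.0017, 0, 0.2558, 0, 0.1], [0.0017, 0, 0.2558, 0, 0.1], [0.0017, 0, 0.2558, 0, 0.1], [0.0017, 0, 0.2558, 0, 0.1], [0.0017, 0, 0.2558, 0, 0.1]],
], squeeze=30)

```text
time: 17.95
position: [0.5678, 0.2197, 0.2044]
tool_rot: [2.536, 1.854, 0.001]
ft_force: [-0.4, -1.2, 3.1]
grip_width: 0.363
grip_force: 30.0
```

>>> inch_along([
  [[0, 0, -0.05, 0, 0.1], [0, 0, -0.1167, 0, 0.1], [0, 0, -0.2, 0, 0.1], [0, 0, -0.2833, 0, 0.1], [0, 0, -0.3583, 0, 0.1], [0, 0, -0.3583, 0, 0.1], [0, 0, -0.3583, 0, 0.1]],
])

```text
time: 18.65
position: [0.5676, 0.2196, 0.4195]
tool_rot: [2.536, 1.854, 0.002]
ft_force: [-0.1, -0.2, -2.0]
grip_width: 0.356
grip_force: 30.0
```

```bash
python3 - <<'E'
from h import *
c=F(-.0375,-.0667); to(*(c-.080*ey),.42,11)
E
```

```text
d [-0.4856  0.1307 -0.001 ] turn -0.5 | now -17.6 q1,q7 [-0.71 -0.66] tilt 0.09
```

To row units: -0.4856 m is -0.8093, -0.47 m is -0.7833, -0.5 rad is -0.2387.

>>> inch_along([
  [[-0.0667, 0.0183, 0, -0.0477, 0.1], [-0.14, 0.0383, 0, -0.0955, 0.1], [-0.2167, 0.0583, 0, -0.1432, 0.1], [-0.29, 0.0783, 0, -0.191, 0.1], [-0.3633, 0.0983, 0, -0.2387, 0.1], [-0.4367, 0.1183, 0, -0.2387, 0.1], [-0.5117, 0.1383, 0, -0.2387, 0.1], [-0.585, 0.1567, 0, -0.2387, 0.1], [-0.6583, 0.1767, 0, -0.2387, 0.1], [-0.7317, 0.1967, 0, -0.2387, 0.1], [-0.7833, 0.2117, 0, -0.2387, 0.1], [-0.8093, 0.2178, 0, -0.2387, 0.1], [-0.8093, 0.2178, 0, -0.2387, 0.1], [-0.8093, 0.2178, 0, -0.2387, 0.1], [-0.8093, 0.2178, 0, -0.2387, 0.1], [-0.8093, 0.2178, 0, -0.2387, 0.1]],
])

```text
time: 20.25
position: [0.5455, -0.2809, 0.4184]
tool_rot: [-1.994, -2.426, -0.001]
ft_force: [-1.1, 0.3, -1.9]
grip_width: 0.36
grip_force: 30.0
```

```bash
python3 - <<'E'
from h import *
t=F(-.0375,-.0667)-.080*ey; to(*t,.307,11)
im,W=cloud("wrist"); save(im,"wrist4"); np.savez("/tmp/x4",im=im,W=W); held(W,t,.237,"short")
E
```

```text
d [-0.0019 -0.0009  0.1114] turn 0.003 | now 11.2 q1,q7 [-0.1   0.76] tilt 0.07
short 1918 0.23535011299631758 ((-36.242164611816406, -135.2706298828125), (56.062557220458984, 11.371066093444824), 0.6434777975082397)
```

View pics/wrist4.png

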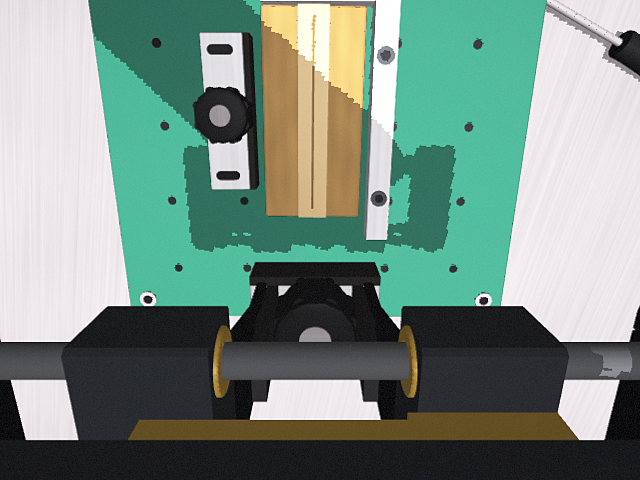

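The short stop is held with its rubber (row 270) facing the carton end, and the long stop stands square beside the carton. Lowering.

To row units: 0.113 m is 0.1883, 0.112 m is 0.1867, 0.003 rad is 0.0014.

>>> inch_along([
  [[-0.0033, -0.0017, 0.0667, 0.0014, 0.1], [-0.0033, -0.0017, 0.1333, 0.0014, 0.1], [-0.0033, -0.0017, 0.1667, 0.0014, 0.1], [-0.0033, -0.0017, 0.1817, 0.0014, 0.1], [-0.0033, -0.0017, 0.1867, 0.0014, 0.1], [-0.0033, -0.0017, 0.1867, 0.0014, 0.1], [-0.0033, -0.0017, 0.1883, 0.0014, 0.1], [-0.0033, -0.0017, 0.1883, 0.0014, 0.1], [-0.0033, -0.0017, 0.1883, 0.0014, 0.1]],
])

```text
time: 21.2
position: [0.5445, -0.2851, 0.3066]
tool_rot: [2.001, 2.42, 0.001]
ft_force: [0.4, -0.6, -1.9]
grip_width: 0.358
grip_force: 30.0
```

>>> inch_along([
  [[0.0025, 0, 0.0017, 0, 0.1], [0.0025, 0, 0.0017, 0, 0.1], [0.0025, 0, 0.0017, 0, 0.7], [0.0025, 0, 0.0017, 0, 0.7], [0.0025, 0, 0.0017, 0, 0.7], [0.0025, 0, 0.0017, 0, 0.7], [0.0025, 0, 0.0017, 0, 0.7], [0.0025, 0, -0.0333, 0, 0.7], [0.0025, 0, -0.1, 0, 0.7], [0.0025, 0, -0.1833, 0, 0.7], [0.0025, 0, -0.2167, 0, 0.7], [0.0025, 0, -0.2167, 0, 0.7]],
])

```text
time: 22.4
position: [0.5442, -0.2838, 0.4388]
tool_rot: [1.999, 2.418, 0.003]
ft_force: [-0.2, 0.1, -0.4]
grip_width: 0.7
grip_force: 0.0
```

```bash
python3 - <<'E'
from h import *
to(.4416,.1240,.36,102.8)
E
```

```text
d [ 0.4199 -0.0244  0.078 ] turn -1.605 | now 10.8 q1,q7 [-0.1   0.75] tilt 0.23
```

To row units: 0.42 m is 0.7, 0.03 m is 0.05, -1.605 rad is -0.7663.

>>> inch_along([
  [[0.0667, -0.005, 0, -0.0668, 0.7], [0.1417, -0.01, 0, -0.1337, 0.7], [0.2167, -0.0133, 0, -0.2005, 0.7], [0.2917, -0.0167, 0, -0.2674, 0.7], [0.3667, -0.0217, 0, -0.3342, 0.7], [0.4417, -0.0267, 0.0167, -0.4011, 0.7], [0.5167, -0.03, 0.05, -0.4679, 0.7], [0.5917, -0.0333, 0.0833, -0.5348, 0.7], [0.6583, -0.0383, 0.1167, -0.6016, 0.7], [0.7, -0.0407, 0.13, -0.6685, 0.7], [0.7, -0.0407, 0.13, -0.7353, 0.7], [0.7, -0.0407, 0.13, -0.7663, 0.7], [0.7, -0.0407, 0.13, -0.7663, 0.7], [0.7, -0.0407, 0.13, -0.7663, 0.7], [0.7, -0.0407, 0.13, -0.7663, 0.7]],
])

```text
time: 23.9
position: [0.4409, 0.1243, 0.3572]
tool_rot: [0.347, -3.121, 0.001]
ft_force: [-0.4, -0.1, 0.2]
grip_width: 0.7
grip_force: 0.0
```

```bash
python3 - <<'E'
from h import *
im,W=cloud("top"); 
held(W,F(-.0375,-.1467),.123,"short"); held(W,F(-.0895,-.0665),.123,"long"); held(W,F(-.0375,-.0665),.165,"carton")
to(.4416,.1240,.188,102.8)
E
```

```text
short 293 0.1218386185474457 ((-35.59347152709961, -132.94717407226562), (99.95780181884766, 61.77786636352539), 0.33393368124961853)
long 433 0.12266896070457324 ((-85.53752136230469, -68.34207153320312), (101.51004028320312, 42.12421798706055), 89.56502532958984)
carton 1349 0.16471217715641726 ((-37.44123840332031, -67.0203628540039), (111.63363647460938, 54.145389556884766), 89.713134765625)
d [-0.0007 -0.0004  0.1694] turn -0.001 | now 102.7 q1,q7 [-0.58  1.45] tilt 0.05
```

Now the ballast.

To row units: 0.1694 m is 0.2823, 0.165 m is 0.275.

>>> inch_along([
  [[-0.0012, -0.0007, 0.0833, 0, 0.7], [-0.0012, -0.0007, 0.1667, 0, 0.7], [-0.0012, -0.0007, 0.2417, 0, 0.7], [-0.0012, -0.0007, 0.275, 0, 0.7], [-0.0012, -0.0007, 0.2823, 0, 0.7], [-0.0012, -0.0007, 0.2823, 0, 0.7], [-0.0012, -0.0007, 0.2823, 0, 0.2], [-0.0012, -0.0007, 0.2823, 0, 0.2], [-0.0012, -0.0007, 0.2823, 0, 0.2], [-0.0012, -0.0007, 0.2823, 0, 0.2], [-0.0012, -0.0007, 0.2823, 0, 0.2], [-0.0012, -0.0007, 0.2823, 0, 0.2], [-0.0012, -0.0007, 0.2823, 0, 0.2]],
], squeeze=45)

```text
time: 25.25
position: [0.4428, 0.1241, 0.1898]
tool_rot: [-0.349, 3.12, 0.0]
ft_force: [-1.0, -2.2, 6.4]
grip_width: 0.501
grip_force: 45.0
```

>>> inch_along([
  [[0, 0, -0.0333, 0, 0.2], [0, 0, -0.1, 0, 0.2], [0, 0, -0.1833, 0, 0.2], [0, 0, -0.2667, 0, 0.2], [0, 0, -0.35, 0, 0.2], [0, 0, -0.37, 0, 0.2], [0, 0, -0.37, 0, 0.2], [0, 0, -0.37, 0, 0.2]],
])

```text
time: 26.05
position: [0.441, 0.1241, 0.4079]
tool_rot: [0.35, -3.118, 0.002]
ft_force: [-0.1, -1.1, -6.6]
grip_width: 0.5
grip_force: 45.0
```

```bash
python3 - <<'E'
from h import *
c=F(-.0375,-.0667); to(*c,.41,11)
E
```

```text
d [-0.0137 -0.3399 -0.002 ] turn 1.602 | now 102.8 q1,q7 [-0.59  1.44] tilt 0.25
```

To row units: -0.34 m is -0.5667, -0.33 m is -0.55, 1.602 rad is 0.7649.

>>> inch_along([
  [[-0.0017, -0.0417, -0.0033, 0.0573, 0.2], [-0.0033, -0.0917, -0.0033, 0.1241, 0.2], [-0.0067, -0.15, -0.0033, 0.191, 0.2], [-0.0083, -0.2, -0.0033, 0.2578, 0.2], [-0.01, -0.25, -0.0033, 0.3247, 0.2], [-0.0117, -0.3, -0.0033, 0.3915, 0.2], [-0.015, -0.3583, -0.0033, 0.4584, 0.2], [-0.0167, -0.4167, -0.0033, 0.5252, 0.2], [-0.0183, -0.4667, -0.0033, 0.5921, 0.2], [-0.02, -0.5167, -0.0033, 0.6589, 0.2], [-0.0217, -0.55, -0.0033, 0.7162, 0.2], [-0.0228, -0.5667, -0.0033, 0.7649, 0.2], [-0.0228, -0.5667, -0.0033, 0.7649, 0.2], [-0.0228, -0.5667, -0.0033, 0.7649, 0.2], [-0.0228, -0.5667, -0.0033, 0.7649, 0.2], [-0.0228, -0.5667, -0.0033, 0.7649, 0.2]],
])

```text
time: 27.65
position: [0.5305, -0.2032, 0.4119]
tool_rot: [-1.994, -2.426, -0.0]
ft_force: [0.5, 0.0, -4.8]
grip_width: 0.502
grip_force: 45.0
```

```bash
python3 - <<'E'
from h import *
t=F(-.0375,-.0667); to(*t,.353,11)
im,W=cloud("wrist"); save(im,"wrist5"); np.savez("/tmp/x5",im=im,W=W); held(W,t,ctrl.get_state()["position"][2]-.1868+.02,"bal")
E
```

```text
d [-0.001  -0.001   0.0589] turn 0.003 | now 11.2 q1,q7 [-0.22  0.59] tilt 0.07
bal 18015 0.24527890906253855 ((-36.19403839111328, -61.956058502197266), (61.4786491394043, 84.12508392333984), 0.24754436314105988)
```

View pics/wrist5.png

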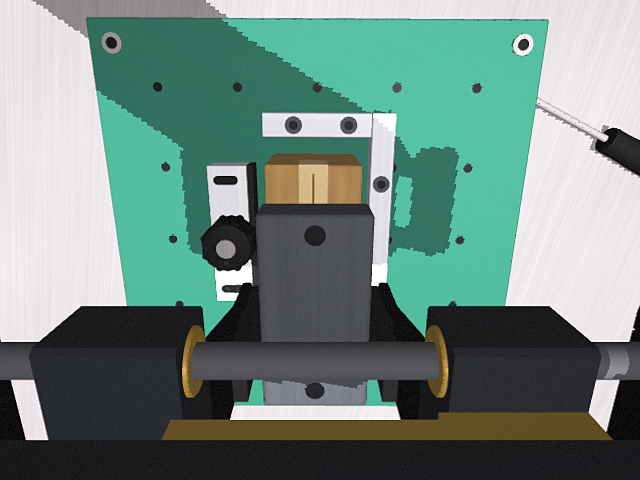

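The ballast is held square with its top at rows 205–405, and it needs to move about 4 mm towards the robot's right. Lowering.

To row units: 0.059 m is 0.0983, -0.004 m is -0.0067, 0.003 rad is 0.0014.

>>> inch_along([
  [[-0.0067, -0.0017, 0.0333, 0.0014, 0.2], [-0.0067, -0.0017, 0.0667, 0.0014, 0.2], [-0.0067, -0.0017, 0.0833, 0.0014, 0.2], [-0.0067, -0.0017, 0.0917, 0.0014, 0.2], [-0.0067, -0.0017, 0.0967, 0.0014, 0.2], [-0.0067, -0.0017, 0.0983, 0.0014, 0.2], [-0.0067, -0.0017, 0.0983, 0.0014, 0.2], [-0.0067, -0.0017, 0.0983, 0.0014, 0.2]],
])

```text
time: 28.5
position: [0.5306, -0.2085, 0.3541]
tool_rot: [2.001, 2.42, 0.001]
ft_force: [0.2, 0.1, -5.0]
grip_width: 0.501
grip_force: 45.0
```

```bash
python3 -c "
from h import *
t=F(-.0375,-.0667); to(*t,.3518,11)"
```

```text
d [ 0.0043 -0.      0.0023] turn -0.003 | now 10.8 q1,q7 [-0.21  0.62] tilt 0.07
```

To row units: -0.09 m is -0.15, -0.05 m is -0.0833.

>>> inch_along([
  [[0, 0, 0.0017, 0, 0.2], [0, 0, 0.0033, 0, 0.2], [0, 0, 0.0033, 0, 0.2], [0, 0, 0.0033, 0, 0.2], [0, 0, 0.0033, 0, 0.65], [0, 0, 0.0033, 0, 0.65], [0, 0, 0.0033, 0, 0.65], [0, 0, 0.0033, 0, 0.65], [0, 0, 0.0033, 0, 0.65], [0, 0, -0.0333, 0, 0.65], [0, 0, -0.0833, 0, 0.65], [0, 0, -0.15, 0, 0.65], [0, 0, -0.15, 0, 0.65]],
])

```text
time: 29.8
position: [0.5313, -0.2094, 0.4492]
tool_rot: [1.997, 2.414, 0.007]
ft_force: [1.1, -0.9, 0.1]
grip_width: 0.648
grip_force: 0.0
```

```bash
python3 - <<'E'
from h import *
to(.444,.2265,.36,104)
E
```

```text
d [ 0.4449 -0.0048  0.0874] turn -1.626 | now 10.8 q1,q7 [-0.22  0.59] tilt 0.56
```

The rows are not in the units I measure in: shifts go in shares of 60 cm and turns go in shares of 120 degrees. I convert before sending: 0.445 m is 0.7417, 0.43 m is 0.7167, -1.626 rad is -0.7764.

>>> inch_along([
  [[0.0667, 0, 0, -0.0668, 0.6], [0.1417, -0.0017, 0, -0.1337, 0.6], [0.2167, -0.0017, 0, -0.2005, 0.6], [0.2917, -0.0033, 0.0167, -0.2674, 0.6], [0.3667, -0.0033, 0.0333, -0.3342, 0.6], [0.4417, -0.005, 0.05, -0.4011, 0.6], [0.5167, -0.005, 0.0667, -0.4679, 0.6], [0.5917, -0.0067, 0.0833, -0.5348, 0.6], [0.6583, -0.0067, 0.1167, -0.6016, 0.6], [0.7167, -0.008, 0.145, -0.6685, 0.6], [0.7417, -0.008, 0.145, -0.7353, 0.6], [0.7417, -0.008, 0.145, -0.7764, 0.6], [0.7417, -0.008, 0.145, -0.7764, 0.6], [0.7417, -0.008, 0.145, -0.7764, 0.6], [0.7417, -0.008, 0.145, -0.7764, 0.6]],
])

```text
time: 31.3
position: [0.4422, 0.2272, 0.3565]
tool_rot: [-0.379, 3.119, 0.0]
ft_force: [0.2, -0.2, -0.0]
grip_width: 0.597
grip_force: 0.0
```

```bash
python3 - <<'E'
from h import *
im,W=cloud("top"); 
held(W,F(-.0375,-.0665),.1845,"ballast"); held(W,F(-.0375,-.0665),.165,"carton")
to(.444,.2267,.188,104)
E
```

```text
ballast 875 0.18469851749171734 ((-36.920711517333984, -66.7005615234375), (84.87631225585938, 44.344295501708984), 89.70951080322266)
carton 439 0.16455104379514748 ((-37.38050079345703, -66.7784423828125), (111.26942443847656, 54.380191802978516), 89.4345474243164)
d [-0.0016 -0.0009  0.1685] turn -0.002 | now 103.9 q1,q7 [-0.68  1.29] tilt 0.02
```

The ballast is within 1 mm of the carton's centre. Now the logger.

To row units: 0.1675 m is 0.2792, 0.163 m is 0.2717.

>>> inch_along([
  [[-0.0027, -0.0017, 0.0833, 0, 0.6], [-0.0027, -0.0017, 0.1667, 0, 0.6], [-0.0027, -0.0017, 0.2417, 0, 0.6], [-0.0027, -0.0017, 0.2717, 0, 0.6], [-0.0027, -0.0017, 0.2792, 0, 0.6], [-0.0027, -0.0017, 0.2792, 0, 0.6], [-0.0027, -0.0017, 0.2792, 0, 0.1], [-0.0027, -0.0017, 0.2792, 0, 0.1], [-0.0027, -0.0017, 0.2792, 0, 0.1], [-0.0027, -0.0017, 0.2792, 0, 0.1], [-0.0027, -0.0017, 0.2792, 0, 0.1], [-0.0027, -0.0017, 0.2792, 0, 0.1], [-0.0027, -0.0017, 0.2792, 0, 0.1]],
], squeeze=20)

```text
time: 32.65
position: [0.4445, 0.2275, 0.1903]
tool_rot: [-0.382, 3.116, 0.001]
ft_force: [-1.3, -1.7, 5.7]
grip_width: 0.414
grip_force: 20.0
```

>>> inch_along([
  [[0, 0, -0.0333, 0, 0.1], [0, 0, -0.1, 0, 0.1], [0, 0, -0.1833, 0, 0.1], [0, 0, -0.2667, 0, 0.1], [0, 0, -0.35, 0, 0.1], [0, 0, -0.3867, 0, 0.1], [0, 0, -0.3867, 0, 0.1], [0, 0, -0.3867, 0, 0.1]],
])

```text
time: 33.45
position: [0.4435, 0.2271, 0.4206]
tool_rot: [0.383, -3.118, -0.0]
ft_force: [-0.5, -0.4, -2.4]
grip_width: 0.409
grip_force: 20.0
```

```bash
python3 - <<'E'
from h import *
c=F(-.037,-.0667); to(*c,.42,11)
E
```

```text
d [ 0.0202 -0.4395  0.0005] turn 1.623 | now 104.0 q1,q7 [-0.69  1.29] tilt 0.01
```

To row units: -0.4395 m is -0.7325, -0.425 m is -0.7083, 1.623 rad is 0.7749.

>>> inch_along([
  [[0.0033, -0.0583, 0, 0.0621, 0.1], [0.0067, -0.125, 0, 0.1241, 0.1], [0.0083, -0.1917, 0, 0.191, 0.1], [0.0117, -0.2583, 0, 0.2578, 0.1], [0.015, -0.325, 0, 0.3247, 0.1], [0.0183, -0.3917, 0, 0.3915, 0.1], [0.0217, -0.4583, 0, 0.4584, 0.1], [0.025, -0.525, 0, 0.5252, 0.1], [0.0267, -0.5917, 0, 0.5921, 0.1], [0.03, -0.6583, 0, 0.6589, 0.1], [0.0333, -0.7083, 0, 0.7162, 0.1], [0.0333, -0.7325, 0, 0.7749, 0.1], [0.0333, -0.7325, 0, 0.7749, 0.1], [0.0333, -0.7325, 0, 0.7749, 0.1], [0.0333, -0.7325, 0, 0.7749, 0.1], [0.0333, -0.7325, 0, 0.7749, 0.1]],
])

```text
time: 35.05
position: [0.5308, -0.2027, 0.4205]
tool_rot: [-1.994, -2.427, -0.001]
ft_force: [0.0, 1.0, -1.1]
grip_width: 0.412
grip_force: 20.0
```

```bash
python3 - <<'E'
from h import *
t=F(-.037,-.0667); to(*t,.373,11)
im,W=cloud("wrist"); save(im,"wrist6"); np.savez("/tmp/x6",im=im,W=W); z=ctrl.get_state()["position"][2]-.1873+.022
m=(abs(W[...,2]-z)<.005)&(np.hypot(*(W[...,:2]-t).transpose(2,0,1))<.05)
q=W[m][:,:2]-C; fy=q@ey*1000; fx=q@ex*1000; k=abs(fx+37)<16; print(z,np.median(W[m][:,2]),np.percentile(fy[k],[.2,1,99,99.8]),np.percentile(fx,[1,99]))
E
```

```text
d [-0.0015 -0.0008  0.0475] turn 0.003 | now 11.2 q1,q7 [-0.24  0.59] tilt 0.06
0.25546336415047877 0.2555200164253865 [-71.71657233 -71.25393504 -36.3829323  -36.18405503] [-59.67350344 -11.97206854]
```

View pics/wrist6.png

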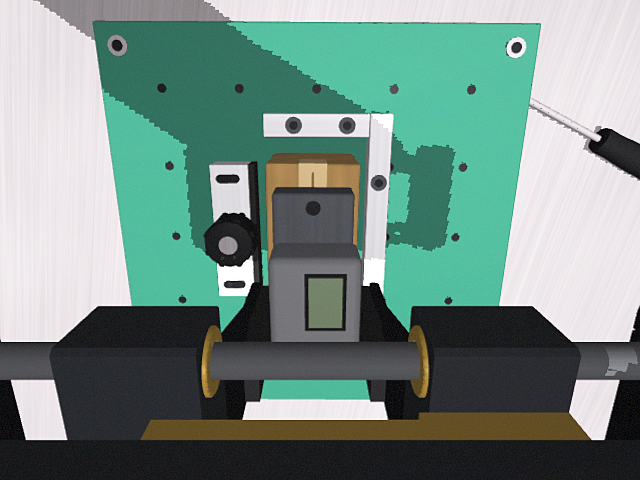

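The logger is held display up with its far edge at row 250, and needs about 4 mm towards the robot's right. Lowering.

To row units: 0.048 m is 0.08, -0.0035 m is -0.0058, 0.003 rad is 0.0014.

>>> inch_along([
  [[-0.0058, -0.0017, 0.0333, 0.0014, 0.1], [-0.0058, -0.0017, 0.0583, 0.0014, 0.1], [-0.0058, -0.0017, 0.07, 0.0014, 0.1], [-0.0058, -0.0017, 0.0767, 0.0014, 0.1], [-0.0058, -0.0017, 0.08, 0.0014, 0.1], [-0.0058, -0.0017, 0.08, 0.0014, 0.1], [-0.0058, -0.0017, 0.08, 0.0014, 0.1]],
])

```text
time: 35.8
position: [0.5306, -0.2078, 0.3735]
tool_rot: [2.001, 2.421, 0.001]
ft_force: [-1.3, -0.3, -0.8]
grip_width: 0.41
grip_force: 20.0
```

```bash
python3 -c "
from h import *
t=F(-.037,-.0667); to(*t,.3720,11)"
```

```text
d [0.0036 0.0003 0.0015] turn -0.003 | now 10.8 q1,q7 [-0.22  0.61] tilt 0.06
```

To row units: 0.3 m is 0.5, 0.25 m is 0.4167.

>>> inch_along([
  [[0, 0, 0.0017, 0, 0.1], [0, 0, 0.0025, 0, 0.1], [0, 0, 0.0025, 0, 0.1], [0, 0, 0.0025, 0, 0.6], [0, 0, 0.0025, 0, 0.6], [0, 0, 0.0025, 0, 0.6], [0, 0, 0.0025, 0, 0.6], [0, 0, 0.0025, 0, 0.6], [0, 0, -0.0333, 0, 0.6], [0, 0, -0.0833, 0, 0.6], [0, 0, -0.1333, 0, 0.6], [0.0833, 0, -0.1667, 0, 0.6], [0.1667, 0, -0.1667, 0, 0.6], [0.25, 0, -0.1667, 0, 0.6], [0.3333, 0, -0.1667, 0, 0.6], [0.4167, 0, -0.1667, 0, 0.6], [0.5, 0, -0.1667, 0, 0.6], [0.5, 0, -0.1667, 0, 0.6], [0.5, 0, -0.1667, 0, 0.6]],
])

```text
time: 37.7
position: [0.4737, 0.0884, 0.4729]
tool_rot: [1.997, 2.425, -0.0]
ft_force: [0.6, -0.9, 0.2]
grip_width: 0.603
grip_force: 0.0
```

```bash
python3 - <<'E'
from h import *
im,W=cloud("top"); t=F(-.0375,-.0665); save(cv2.resize(im[195:365,320:500],None,fx=3.5,fy=3.5,interpolation=cv2.INTER_CUBIC),"top7")
q=W[...,:2]-C; fx=q@ex*1000; fy=q@ey*1000; Z=W[...,2]
def r(n,zz,x0,x1,y0,y1):
    m=(abs(Z-zz)<.005)&(fx>x0)&(fx<x1)&(fy>y0)&(fy<y1); print(n,m.sum(),cv2.minAreaRect(np.c_[fx[m],fy[m]].astype(np.float32)),np.median(Z[m]))
r("logger",.207,-80,10,-130,0); r("ballast",.185,-80,10,-130,0); r("carton",.165,-80,10,-140,0)
r("long",.123,-120,-70,-130,0); r("short",.123,-75,0,-180,-129); r("knobL",.149,-120,-68,-120,0); r("knobS",.149,-75,0,-180,-128)
E
```

```text
logger 459 ((-36.549476623535156, -66.67804718017578), (35.879764556884766, 51.767086029052734), 0.11053796857595444) 0.20660244493712604
ballast 379 ((-37.00080871582031, -66.64384460449219), (84.44271850585938, 43.99357604980469), 89.44844818115234) 0.18471350206978768
carton 448 ((-37.568809509277344, -66.99168395996094), (111.75410461425781, 54.13887405395508), 89.50714874267578) 0.16456868230683425
long 418 ((-91.20660400390625, -65.88322448730469), (29.93410873413086, 96.81090545654297), 0.4376632571220398) 0.12282793373826412
short 162 ((-32.81031799316406, -149.4735870361328), (30.213706970214844, 64.52394104003906), 89.0973129272461) 0.12264818335430153
knobL 182 ((-91.03233337402344, -65.71624755859375), (31.048370361328125, 30.449365615844727), 89.28955841064453) 0.14792255566534554
knobS 177 ((-36.42399215698242, -148.4412841796875), (30.956615447998047, 30.40785026550293), 0.5784822106361389) 0.14854026187151256
```

View pics/top7.png

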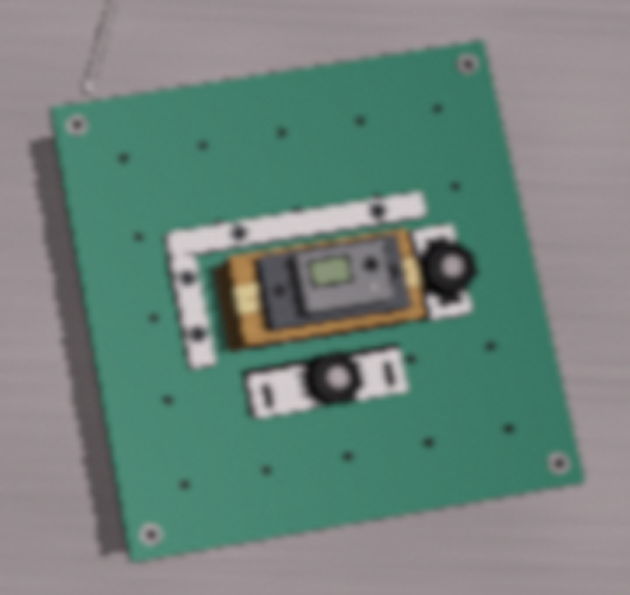

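The final view shows everything in place. The stop offsets are 53.6 mm (long) and about 82 mm (short), both inside tolerance, so I'm handing in.

```bash
python3 -c "
from bench import ctrl
print(ctrl.close_job())"
```

```text
the job is handed in; nothing more can be done
None
```

I placed the carton, both stops, the ballast and the logger on the plate and handed the job in at about 38 s. My last camera measurements put every piece within tolerance, but the hand-in did not return a verdict.

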